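Clamp the bean canister shut

ROBOT

A 6-joint arm with a two-finger parallel gripper is mounted at the origin on the work surface. World frame = base frame: x ahead of the robot, y to its left, z up, the work surface at z = 0. Lengths are in m, angles in degrees, forces in N, time in s.
With the tool pointing down it reaches from about 0.35 to 0.875 m from the base axis. Payload 4.2 kg.
Tool frame: the origin (TCP) lies at the very end of the fingers, on their centre line; the grasp point (between the pads) lies 19 mm behind it (tcp_to_grasp is the z of the grasp point in the tool frame, in m); z points along the fingers, y is the direction in which the jaws open and shut (so a half turn about z gives the same grasp; the last joint's range is limited). The gripper opens to 87 mm and grips with 3 to 60 N. Pads are 19 mm wide; open, the fingers measure 117 mm over their backs; the gripper's body (75 mm by 190 mm) begins 51 mm behind the grasp point.
Start: joints at [90.103, 22.042, 0.453, 0, -68.411, -14.817], TCP at [0.159, 0.604, 0.223] pointing down, gripper open.
Joint ranges: [-179.83, 179.83], [-69.29, 118.12], [-61.27, 80.66], [-181.25, 117.63], [-171.15, -9.14], [-177.46, 177.46]. Speed limits (degrees/s): [159.86, 159.86, 180, 180, 180, 180].

INTERFACE

Orientations are given as a 3x3 rotation matrix whose columns are the frame's x, y, z axes.
In Python, from station import sense, capture, camera_params, finish_job, tcp_to_grasp gives the robot as it stands.
- The arm moves only by the shell command python3 -m inch 'ROWS'. ROWS is JSON, a list of rows, each an object of numbers: "jaw": the closure in counts, from 0 (fully open) to 255 (shut); "x", "y", "z": the shift along the world's x, y, z normalised to -1 to 1, where 1 is 0.06 m; "ax", "ay", "az": the turn, a rotation vector about the world's x, y, z normalised to -1 to 1, where 1 is 10 degrees. A call has 1 to 12 rows; each row shifts and turns the pose as measured when the row begins; what a row does not reach is not made up. A row lasts 1/8 s, in which the tool goes at most 62.5 mm and 10.7 degrees, less where a joint would pass 70% of its speed; a pose out of reach is approached as far as the arm can. A call with a number of a shift or a turn outside -1 to 1 is refused whole. A call with a gripper value outside its range is refused whole. The fingers move at their own pace and stop on an object; the grip force is fixed at half the most. Time passes only in rows, so rows that do not move let the fingers close. It gives the time, the measured TCP pose, the force and the opening at its end, in the units of the state.
- sense(): the state, without advancing time (a new reading comes with each control period).
- capture(name): name is "scene" or "top"; returns the picture (384x512x3 uint8, red, green, blue); there is no depth.
- camera_params(name): a dict with "vfov" (degrees; the focal length in pixels is half the picture's height over the tangent of half this angle, whatever the lens; pixels are square), "cx", "cy" (the principal point, pixels), "D" ([k1, k2, p1, p2, k3] as OpenCV has them; the pictures are not rectified), "R" (3x3) and "t" (3): a world point X has camera coordinates R X + t. Camera axes: x right, y down, z forward; pixel columns grow to the right and rows downward; lengths in m; the calibration is good to about 2 mm. A picture is of the moment at which its call begins. camera_params takes no time and is no camera call.
- finish_job(): hands the job in, once; it reports no verdict.
The state is a dict: "time_s": time; "joints": joint angles; "joint_velocities": joint speeds; "effort": joint torques, N m; "tcp_pos": TCP position; "ee_rot": TCP orientation; "wrist_force": force on the tool from outside, world axes, zero at the start; "moment": the same for the moment, N m; "gripper_width": opening from 0.0 (shut) to 1.0 (fully open).
Only numpy, scipy, OpenCV 4.12 (cv2) and the standard library are available. Lean on these libraries where they do the work, as an engineer would, in place of code of your own. Each camera call takes 0.05 s, during which the arm holds its last target.

TASK

Clamp the lid of the tall bean canister shut: flip its wire bail up over the keeper hook on the front of the lid, then press the lever all the way down against the canister, past centre, so that it stays shut by itself and holds the lid down. Leave the pitcher, the tamper and the portafilter where they stand.

Things in the scene. Friction and masses are not known exactly. Their poses are not given: they have to be found in the camera images.
- canister: Tall round white bean canister, 170 mm across, 212 mm high with its steel lid; heavy, does not shift. Origin: centre of its underside, on the counter; z up; its front (latch side) faces along its own -x. Wall radius 85; lid radius 87, its upright side z 168 to 206 mm. Mid-front (y = 0): a steel toggle latch: bracket on the wall, lever, wire bail; above them the keeper, on the lid.
- lever_hinge (a point): Fixed axis of the lever, on the bracket: 105 mm from the canister's axis towards its front, 133 mm up; the axis runs along the canister's y. This point has the canister's axes.
- lever (a joint): Lever (rad): steel plate 26 mm wide, 5 thick. 0 = shut, hanging straight down along the wall (its stop); grows as it swings out and up; pi/2 = straight out; limit 2.5; starts about 1.9 to 2.2. It stays where it is left. With the bail hooked, the load begins below about 0.8 (5 N at the tab), dead centre is 0.24, and pressed below about 0.1 it snaps on to 0 and holds.
- lever_tip (a point): End of the lever's finger tab, mid-width. At lever 0 it lies 14.3 mm farther out than lever_hinge and 59.4 mm below it (61 mm from the axis); it turns about lever_hinge with the lever. The tab is 28 mm long, 5 thick (this point is mid-thickness), and flares 25 degrees away from the wall. Press the face that looks away from the wall when shut, which is the upper face while the lever sticks out.
- bail (a joint): Bail (rad, relative to the lever), on a pin through the lever 18 mm from lever_hinge (straight below it when shut), parallel axis. 0 = shut, pointing up at the keeper; grows as it tips outward. It swings freely and falls by its weight: outward until it rests at 3.05 on a cross pin of the lever (so it starts, 15 degrees above the lever's line) or, once past upright, inward against the lid.
- bail_bar (a point): Middle of the bail's cross bar. The bail is a loop of 8 mm steel wire, 64 mm from its pin to the bar's centre, 56 mm wide between its sides' centres, straddling the lever; the bar is parallel to the canister's y and clears the lever's tip by about 13 mm. At the start the bar is some 60 to 85 mm farther out than the keeper and within 20 mm of its height.
- keeper (a point): Seat of the bar's centre in the keeper, a hook 34 mm wide: 94 mm from the canister's axis, 178 mm up (4 mm higher before clamping), 4 mm above a ledge, between the lid's side and an upright lip whose top is 2 mm above it; 4 mm play. At the starting lever angle the flipped bail leans on the lid with its bar 10 to 20 mm above the seat, and sinks in behind the lip as the lever comes down.
- lid (a joint): Lid hinge at the back (rad). About 0.021 = resting on its springy rubber seal, front edge 4 mm up; about 0.004 = clamped down by the latch; opens to 1.6.
- small_canister: A smaller canister, white with steel lid, 130 mm across, 146 mm high, already clamped shut; fixed. Origin: centre of its underside.
- pitcher: Steel milk pitcher, 88 mm across, 105 mm high, with a side handle; loose. Origin: centre of its underside.
- tamper: Dark steel tamper standing on its 58 mm base, 86 mm high; loose. Origin: centre of its underside.
- portafilter: Portafilter with a black handle lying on the counter, 225 mm long, 52 mm high; loose. Origin: under the centre of its 72 mm basket; the handle points along its own -x.
Not all that is in view belongs to the job. Leave any green look-alike of the canister alone.

How it is judged (in metres and radians):
On the way:
1. the bail's bar is over the keeper, behind its lip (x of bail_bar in the frame of keeper between -0.004 and 0.008 m and z of bail_bar in the frame of keeper between -0.004 and 0.028 m), for 0.2 s.
At the end, for the whole second after the job is handed in: The lever is shut (within 0.1 rad of its stop, past centre) and stays so, the bail's bar is seated in the keeper behind its lip (within about 5 mm of the seat), and the lid is pulled down on its seal (hinge below 0.010 rad) (value of joint lever below 0.1 rad and value of joint lid below 0.01 rad and x of bail_bar in the frame of keeper between -0.005 and 0.008 m and z of bail_bar in the frame of keeper between -0.004 and 0.005 m); the robot touches nothing.
It fails at once if the pitcher is shoved more than 30 mm or tipped (distance of pitcher from where it was at the start of the episode above 0.03 m or angle between pitcher's own z axis and vertical above 0.4 rad).
It fails at once if the tamper is shoved more than 30 mm or tipped (distance of tamper from where it was at the start of the episode above 0.03 m or angle between tamper's own z axis and vertical above 0.4 rad).
It fails at once if the portafilter is shoved more than 30 mm or tipped (distance of portafilter from where it was at the start of the episode above 0.03 m or angle between portafilter's own z axis and vertical above 0.4 rad).
It also fails if it takes over 45 s, if anything falls off the work surface, if the arm or the gripper's body presses on something with over 40 N, if the wrist force passes 120 N, or if a joint passes its speed limit or range.

## Working session

There is one attempt and no reset: what is moved stays moved. The work goes in short steps, Python scripts to look and compute and a shell command to move; the robot and the scene stay as the last step left them, time stands still between calls to the robot, and variables do not carry over. Pictures are saved under pics/ and viewed, and the job is handed in when it is done.

```bash
ls; mkdir -p pics; python3 - <<'E'
from station import *
import cv2
for n in ("scene","top"):
    im=capture(n); cv2.imwrite(f"pics/{n}0.png",im[:,:,::-1])
    print(n,camera_params(n))
s=sense();print(s, tcp_to_grasp)
E
```

```text
pics
scene {'vfov': 56.426713199156865, 'cx': 261.5879034957991, 'cy': 188.42466602457662, 'D': array([-0.01219961,  0.        ,  0.        ,  0.        ,  0.        ]), 'R': array([[ 0.83180153, -0.55505006, -0.0050649 ],
       [-0.52925766, -0.79033245, -0.30864373],
       [ 0.16730976,  0.25941096, -0.95116423]]), 't': array([-0.44482132,  0.29178319,  0.97922239])}
top {'vfov': 42.24867195740866, 'cx': 251.29849944194646, 'cy': 185.51247798768566, 'D': array([-0.1866595,  0.       ,  0.       ,  0.       ,  0.       ]), 'R': array([[-0.02237622, -0.9997382 ,  0.00477931],
       [-0.99718115,  0.02197602, -0.07174131],
       [ 0.0716175 , -0.00637114, -0.99741182]]), 't': array([-0.02173325,  0.53203423,  1.65748481])}
{'time_s': 0.1, 'joints': array([ 9.01046079e+01,  2.20864004e+01,  3.88719569e-01, -2.40143430e-02,
       -6.84136099e+01, -1.48157175e+01]), 'joint_velocities': array([ 0.02865896, -0.05955208,  0.23686132,  0.11830929, -0.06021639,
       -0.08284342]), 'effort': array([ 3.35867335e-04, -3.91684556e+01,  1.87936360e+01,  4.23195764e+00,
        1.34766064e-02, -7.17408375e-05]), 'tcp_pos': array([0.15857808, 0.60398979, 0.22157951]), 'ee_rot': array([[ 9.67179289e-01, -2.54094617e-01, -3.86186333e-04],
       [-2.54094882e-01, -9.67177344e-01, -1.94306572e-03],
       [ 1.20211869e-04,  1.97742089e-03, -9.99998038e-01]]), 'wrist_force': array([0.14845516, 0.99499406, 0.25737267]), 'moment': array([-0.03656787, -0.02823892,  0.00749354]), 'gripper_width': 1.0032188769009796} -0.0187
```

View pics/scene0.png

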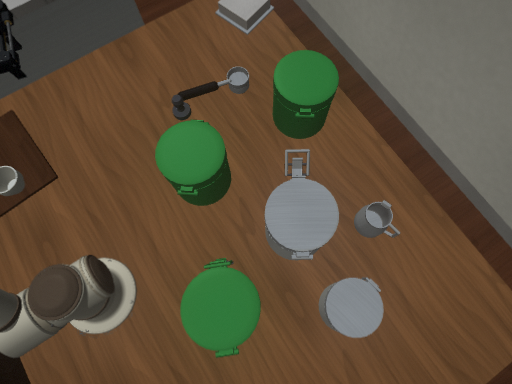

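View pics/top0.png

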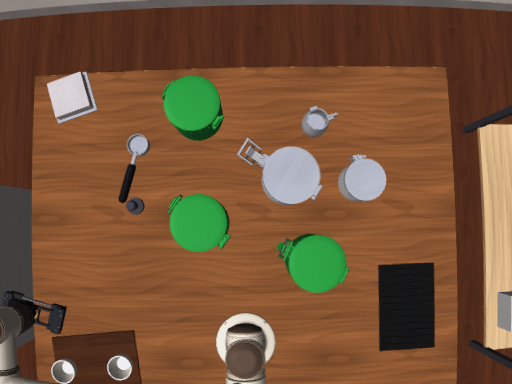

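```bash
python3 - <<'E'
import cv2
a=cv2.imread("pics/top0.png")[125:215,225:335]; cv2.imwrite("pics/t1.png",cv2.resize(a,None,fx=7,fy=6.6666 if 0 else 6,interpolation=cv2.INTER_CUBIC) if 0 else cv2.resize(a,(770,630))[:600])
a=cv2.imread("pics/scene0.png")[140:265,250:350]; cv2.imwrite("pics/s1.png",cv2.resize(a,(480,600),interpolation=cv2.INTER_CUBIC))
E
```

```text
(no output)
```

View pics/t1.png

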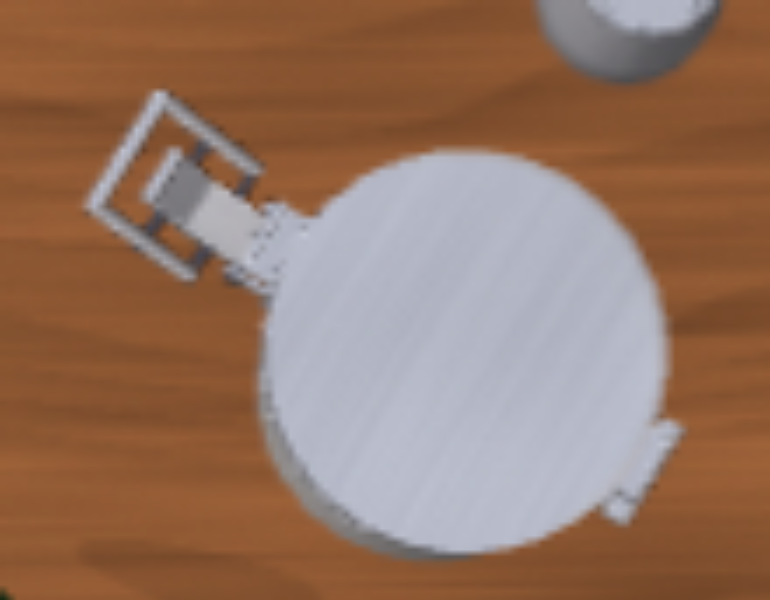

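View pics/s1.png

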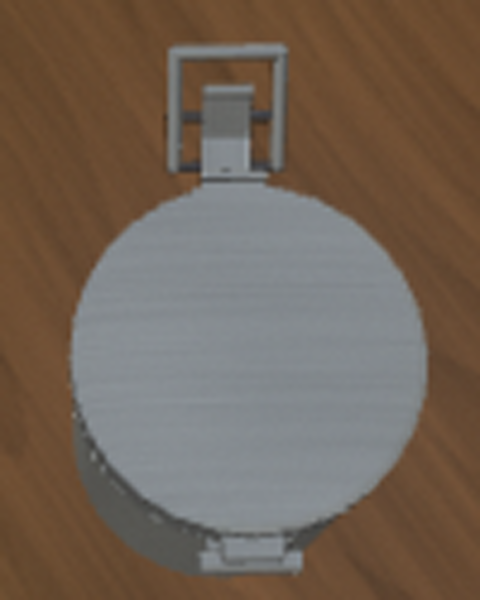

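```bash
cat > h.py <<'E'
import numpy as np, cv2
from station import camera_params
def proj(n,X):
    p=camera_params(n); f=192/np.tan(np.radians(p['vfov']/2))
    K=np.array([[f,0,p['cx']],[0,f,p['cy']],[0,0,1.]])
    return cv2.projectPoints(np.atleast_2d(X).astype(float),cv2.Rodrigues(p['R'])[0],p['t'],K,p['D'])[0][:,0]
def W(p,o,z,lat=0): # p=(x,y,yaw)
    c,s=np.cos(p[2]),np.sin(p[2]); lx=-o; ly=lat
    return np.array([p[0]+c*lx-s*ly,p[1]+s*lx+c*ly,z])
def lev(th): # plane (o,z)
    return np.array([np.sin(th),-np.cos(th)])
H=np.array([.105,.133])
def pin(th): return H+.018*lev(th)
def tip(th):
    e=-np.pi/2+np.arctan2(14.3,59.4)+th
    return H+.0611*np.array([np.cos(e),np.sin(e)])
def bar(th,phi):
    e=np.radians(99.9)-phi+th
    return pin(th)+.064*np.array([np.cos(e),np.sin(e)])
E
python3 - <<'E'
from h import *
from scipy.optimize import least_squares
t=lambda u,v:(u/7+225-.0,v/7+125-.0)
s=lambda u,v:(u/4.8+250,v/4.8+140)
obs=[("top",'c',t(466,352)),("scene",'c',s(249,358)),("top",'b+',t(160,93)),("top",'b-',t(90,205)),("scene",'b1',s(172,50)),("scene",'b2',s(283,50)),("top",'t',t(163,175)),("scene",'t',s(228,88))]
def pts(q):
    p=q[:3];b=bar(q[3],3.05);tt=tip(q[3])
    return {'c':W(p,0,.214),'b+':W(p,*b,-.028),'b-':W(p,*b,.028),'b1':W(p,*b,.028),'b2':W(p,*b,-.028),'t':W(p,*tt)}
def r(q):
    P=pts(q); return np.concatenate([proj(n,P[k])[0]-o+.4 for n,k,o in obs])
best=None
for yaw in np.arange(-3,3,.5):
    m=least_squares(r,[.65,-.1,yaw,2.0])
    if best is None or m.cost<best.cost: best=m
q=best.x; print(q,np.degrees(q[2:]),best.cost); print(np.round(best.fun.reshape(-1,2),1))
print({k:v.round(4) for k,v in pts(q).items()}, bar(q[3],3.05)); np.save("q.npy",q)
E
```

```text
Traceback (most recent call last):
  File "h.py", line 4, in proj
    p=camera_params(n); f=192/np.tan(np.radians(p['vfov']/2))
ValueError: time passes only in moves, steps and waits
```

```bash
sed -i 's/^def proj/C={n:camera_params(n) for n in ("top","scene")}\ndef proj/; s/p=camera_params(n);/p=C[n];/' h.py
cat > fit.py <<'E'
from h import *
from scipy.optimize import least_squares
t=lambda u,v:(u/7+225-.0,v/7+125-.0)
s=lambda u,v:(u/4.8+250,v/4.8+140)
obs=[("top",'c',t(466,352)),("scene",'c',s(249,358)),("top",'b+',t(160,93)),("top",'b-',t(90,205)),("scene",'b1',s(172,50)),("scene",'b2',s(283,50)),("top",'t',t(163,175)),("scene",'t',s(228,88))]
def pts(q,S):
    p=q[:3];b=bar(q[3],3.05);tt=tip(q[3])
    return {'c':W(p,0,.214),'b+':W(p,*b,-.028*S),'b-':W(p,*b,.028*S),'b1':W(p,*b,.028),'b2':W(p,*b,-.028),'t':W(p,*tt)}
for S in (1,-1):
  def r(q):
    P=pts(q,S); return np.concatenate([proj(n,P[k])[0]-o+.4 for n,k,o in obs])
  best=None
  for yaw in np.arange(-3,3,.5):
    m=least_squares(r,[.65,-.1,yaw,2.0])
    if best is None or m.cost<best.cost: best=m
  q=best.x; print(S,q,np.degrees(q[2:]),best.cost); print(np.round(best.fun.reshape(-1,2),1))
  print({k:v.round(4) for k,v in pts(q,S).items()}, bar(q[3],3.05)); np.save(f"q{S}.npy",q)
E
python3 fit.py
```

```text
1 [ 0.54516289 -0.15349791 -2.17316282  1.48293487] [-124.51305765   84.96590921] 837.9764912327308
[[  0.4   0.5]
 [  0.2  -0.4]
 [-12.3  14.7]
 [  7.5 -16. ]
 [ 22.6   2.3]
 [-21.5   2.1]
 [ -2.4  -0.8]
 [  0.6   1.5]]
{'c': array([ 0.5452, -0.1535,  0.214 ]), 'b+': array([0.6274, 0.0156, 0.1427]), 'b-': array([ 0.6736, -0.0162,  0.1427]), 'b1': array([ 0.6736, -0.0162,  0.1427]), 'b2': array([0.6274, 0.0156, 0.1427]), 't': array([ 0.6389, -0.0172,  0.142 ])} [0.18593607 0.14265915]
-1 [ 0.54494813 -0.15405956 -2.16493201  1.63967309] [-124.04146735   93.94634786] 503.27064601776976
[[  0.6   0.6]
 [  0.3  -0.2]
 [ -2.    0.1]
 [ -1.7  -0.9]
 [ 22.7   1.4]
 [-21.7   1.3]
 [ -1.9  -0.5]
 [  0.4   1.1]]
{'c': array([ 0.5449, -0.1541,  0.214 ]), 'b+': array([ 0.6708, -0.0177,  0.1552]), 'b-': array([0.6244, 0.0136, 0.1552]), 'b1': array([ 0.6708, -0.0177,  0.1552]), 'b2': array([0.6244, 0.0136, 0.1552]), 't': array([ 0.6363, -0.0188,  0.1514])} [0.18343616 0.15517465]
```

```bash
sed -i "s/'b1':W(p,\*b,.028),'b2':W(p,\*b,-.028)/'b1':W(p,*b,-.028),'b2':W(p,*b,.028)/; s/for S in (1,-1)/for S in (-1,)/" fit.py; python3 fit.py
```

```text
-1 [ 0.54600915 -0.15202705 -2.15447551  1.93029623] [-123.44235406  110.59782719] 2.7392037555004842
[[-0.1  0.2]
 [ 0.2 -1.2]
 [-0.5  0.8]
 [-0.2  0. ]
 [ 1.1  0.7]
 [-0.1  0.5]
 [-0.7  0.2]
 [ 0.3  0.7]]
{'c': array([ 0.546, -0.152,  0.214]), 'b+': array([ 0.6652, -0.0224,  0.1767]), 'b-': array([0.6184, 0.0084, 0.1767]), 'b1': array([0.6184, 0.0084, 0.1767]), 'b2': array([ 0.6652, -0.0224,  0.1767]), 't': array([ 0.6317, -0.0222,  0.1673])} [0.17379285 0.17672059]
```

The target is the white tall canister: top view (291,175), scene view (302,213). Its latch is open, with the bail at (243,146) in the top view. Other candidates are ruled out: three green look-alikes at top (192,105), (200,222) and (316,263), and the smaller white canister at (362,180), which is already clamped. The fit residuals are about 1 px.

One green canister stands right in front of the latch, so I'll come in from above. I'll grip the bar with the jaws radial, swing it past upright, then press the lever with the tool tilted.

```bash
python3 -m inch '[{"z":0.9,"az":-0.9},{"z":0.9,"az":-0.9},{"x":0.5,"y":-0.76},{"x":0.6,"y":-0.76},{"x":0.6,"y":-0.76},{"x":0.6,"y":-0.76},{"x":0.6,"y":-0.76},{"x":0.6,"y":-0.76},{"x":0.6,"y":-0.76}]'; python3 - <<'E'
from station import *
s=sense();print(s['tcp_pos'],s['ee_rot'],s['joints'])
E
```

```text
[0.15857808 0.60398979 0.22157951] [[ 9.67179289e-01 -2.54094617e-01 -3.86186333e-04]
 [-2.54094882e-01 -9.67177344e-01 -1.94306572e-03]
 [ 1.20211869e-04  1.97742089e-03 -9.99998038e-01]] [ 9.01046079e+01  2.20864004e+01  3.88719569e-01 -2.40143430e-02
 -6.84136099e+01 -1.48157175e+01]$[0]: bad value
```

```bash
python3 -m inch '[{"jaw":0,"x":0,"y":0,"z":0.9,"ax":0,"ay":0,"az":-0.9},{"jaw":0,"x":0,"y":0,"z":0.9,"ax":0,"ay":0,"az":-0.9},{"jaw":0,"x":0.5,"y":-0.7,"z":0,"ax":0,"ay":0,"az":0}]'
```

```text
time_s: 0.48
tcp_pos: [0.1876, 0.5617, 0.3283]
ee_rot: [[0.837, -0.547, -0.003], [-0.547, -0.837, -0.009], [0.002, 0.009, -1.0]]
wrist_force: [-0.4, 0.5, -0.7]
gripper_width: 1.0
```

```bash
python3 -m inch '[{"jaw":80,"x":0.6,"y":-0.75,"z":0,"ax":0,"ay":0,"az":0},{"jaw":80,"x":0.6,"y":-0.75,"z":0,"ax":0,"ay":0,"az":0},{"jaw":80,"x":0.6,"y":-0.75,"z":0,"ax":0,"ay":0,"az":0},{"jaw":80,"x":0.6,"y":-0.75,"z":0,"ax":0,"ay":0,"az":0},{"jaw":80,"x":0.6,"y":-0.75,"z":0,"ax":0,"ay":0,"az":0},{"jaw":80,"x":0.6,"y":-0.75,"z":0,"ax":0,"ay":0,"az":0},{"jaw":80,"x":0.6,"y":-0.75,"z":0,"ax":0,"ay":0,"az":0},{"jaw":80,"x":0.6,"y":-0.75,"z":0,"ax":0,"ay":0,"az":0},{"jaw":80,"x":0.6,"y":-0.75,"z":0,"ax":0,"ay":0,"az":0},{"jaw":80,"x":0.6,"y":-0.75,"z":0,"ax":0,"ay":0,"az":0},{"jaw":110,"x":0.5,"y":-0.75,"z":0,"ax":0,"ay":0,"az":0},{"jaw":130,"x":0.3,"y":-0.5,"z":0,"ax":0,"ay":0,"az":0}]'; python3 - <<'E'
from station import *
import cv2
for n in ("scene","top"): cv2.imwrite(f"pics/{n}2.png",capture(n)[:,:,::-1])
s=sense();print(s['tcp_pos'],s['gripper_width'],s['joints'])
a=cv2.imread("pics/top2.png")[90:230,190:370]; cv2.imwrite("pics/t2.png",cv2.resize(a,(720,560)))
a=cv2.imread("pics/scene2.png")[80:260,200:440]; cv2.imwrite("pics/s2.png",cv2.resize(a,(720,540)))
E
```

```text
time_s: 1.98
tcp_pos: [0.6033, 0.0165, 0.3236]
ee_rot: [[0.839, -0.544, -0.01], [-0.544, -0.839, -0.011], [-0.002, 0.015, -1.0]]
wrist_force: [-0.3, -0.7, 0.2]
gripper_width: 0.546
[0.60337925 0.01579923 0.32296737] 0.5122681585831396 [ 17.08871624  17.47786971   7.74848329   0.45566007 -81.06090651
  39.68914478]
```

View pics/t2.png

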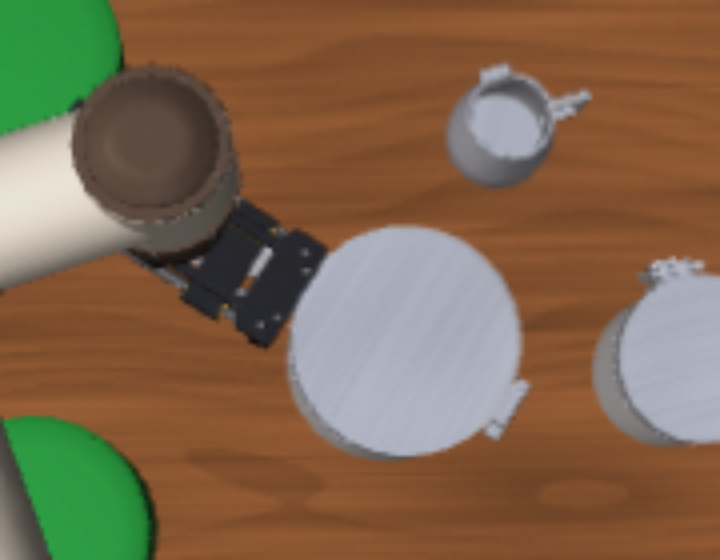

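View pics/s2.png

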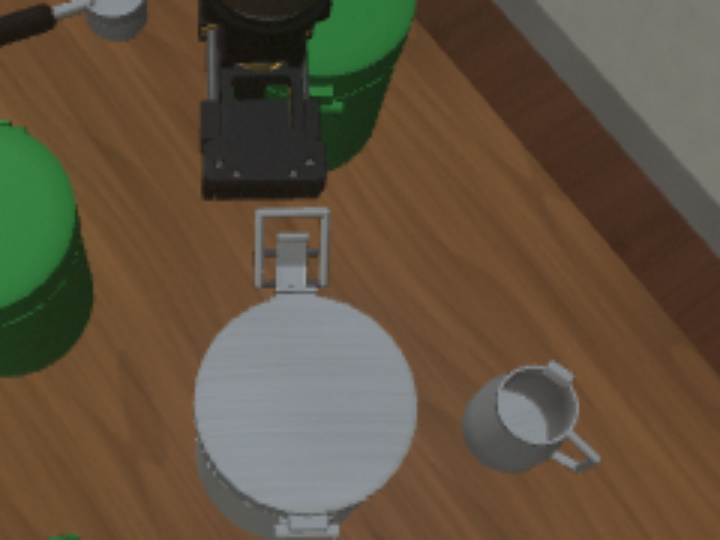

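```bash
python3 -m inch '[{"jaw":175,"x":0.64,"y":-0.38,"z":-0.5,"ax":0,"ay":0,"az":0},{"jaw":175,"x":0,"y":0,"z":-0.8,"ax":0.05,"ay":-0.05,"az":0},{"jaw":175,"x":0,"y":0,"z":-0.3,"ax":0,"ay":0,"az":0}]'; python3 - <<'E'
from station import *
import cv2
for n in ("scene",): cv2.imwrite(f"pics/{n}3.png",capture(n)[:,:,::-1])
s=sense();print(s['tcp_pos'],s['ee_rot'],s['gripper_width'])
a=cv2.imread("pics/scene3.png")[110:200,240:360]; cv2.imwrite("pics/s3.png",cv2.resize(a,(720,540)))
E
```

```text
time_s: 2.45
tcp_pos: [0.6427, -0.0065, 0.2254]
ee_rot: [[0.837, -0.547, 0.001], [-0.547, -0.837, -0.001], [0.001, 0.0, -1.0]]
wrist_force: [-0.7, 0.0, 0.9]
gripper_width: 0.328
[ 0.64192432 -0.00632341  0.22352802] [[ 8.37202312e-01 -5.46889954e-01 -1.91480705e-03]
 [-5.46892420e-01 -8.37202127e-01 -1.13117020e-03]
 [-9.84454920e-04  1.99421177e-03 -9.99997527e-01]] 0.31936998835496205
```

View pics/s3.png

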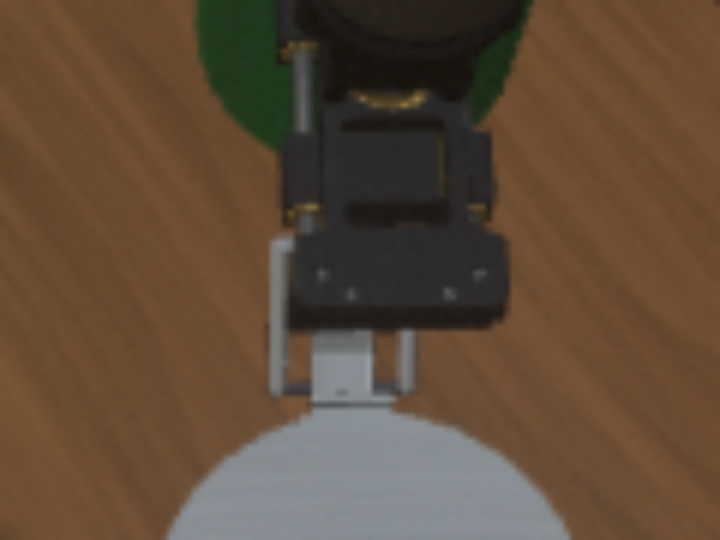

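```bash
python3 -m inch '[{"jaw":175,"x":0,"y":0,"z":-0.5,"ax":0,"ay":0,"az":0},{"jaw":175,"x":0,"y":0,"z":-0.2,"ax":0,"ay":0,"az":0},{"jaw":175,"x":0,"y":0,"z":0,"ax":0,"ay":0,"az":0}]'; python3 - <<'E'
from station import *
import cv2
for n in ("scene","top"): cv2.imwrite(f"pics/{n}4.png",capture(n)[:,:,::-1])
s=sense();print(s['tcp_pos'],s['ee_rot'],s['gripper_width'],s['wrist_force'])
a=cv2.imread("pics/scene4.png")[110:200,240:360]; cv2.imwrite("pics/s4.png",cv2.resize(a,(720,540)))
E
```

```text
time_s: 2.88
tcp_pos: [0.642, -0.0045, 0.182]
ee_rot: [[0.839, -0.545, -0.0], [-0.545, -0.839, -0.002], [0.0, 0.002, -1.0]]
wrist_force: [0.0, 0.3, 0.7]
gripper_width: 0.314
[ 0.64261749 -0.0045827   0.18313231] [[ 8.38504776e-01 -5.44891413e-01  1.75740651e-03]
 [-5.44890371e-01 -8.38506615e-01 -1.06738152e-03]
 [ 2.05520401e-03 -6.25893811e-05 -9.99997886e-01]] 0.31364199261744213 [-0.5474795  -0.10389228  0.51150629]
```

View pics/s4.png

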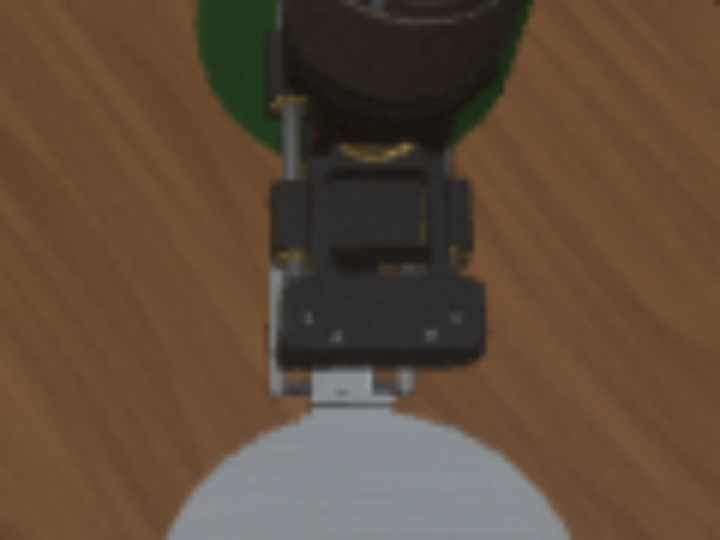

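```bash
python3 -m inch '[{"jaw":175,"x":-0.02,"y":-0.03,"z":-0.18,"ax":0,"ay":0,"az":0},{"jaw":255,"x":0,"y":0,"z":0,"ax":0,"ay":0,"az":0},{"jaw":255,"x":0,"y":0,"z":0,"ax":0,"ay":0,"az":0},{"jaw":255,"x":0,"y":0,"z":0,"ax":0,"ay":0,"az":0},{"jaw":255,"x":0,"y":0,"z":0,"ax":0,"ay":0,"az":0}]'
```

```text
time_s: 3.6
tcp_pos: [0.6415, -0.0077, 0.1735]
ee_rot: [[0.838, -0.545, 0.003], [-0.545, -0.838, -0.002], [0.004, -0.0, -1.0]]
wrist_force: [0.7, -0.2, 0.2]
gripper_width: 0.079
```

```bash
python3 -m inch '[{"jaw":255,"x":-0.10,"y":-0.15,"z":0.2,"ax":0,"ay":0,"az":0},{"jaw":255,"x":-0.13,"y":-0.2,"z":0.15,"ax":0,"ay":0,"az":0}]'; python3 - <<'E'
from station import *
import cv2
for n in ("scene",): cv2.imwrite(f"pics/{n}5.png",capture(n)[:,:,::-1])
s=sense();print(s['tcp_pos'],s['gripper_width'],s['wrist_force'])
a=cv2.imread("pics/scene5.png")[110:200,240:360]; cv2.imwrite("pics/s5.png",cv2.resize(a,(720,540)))
E
```

```text
time_s: 3.85
tcp_pos: [0.6279, -0.0282, 0.1946]
ee_rot: [[0.839, -0.545, 0.004], [-0.545, -0.839, -0.0], [0.004, -0.002, -1.0]]
wrist_force: [1.3, 0.1, -3.7]
gripper_width: 0.08
[ 0.62703706 -0.02977895  0.19595981] 0.07396897293872916 [ 0.40250558 -0.68426861 -2.04073128]
```

View pics/s5.png

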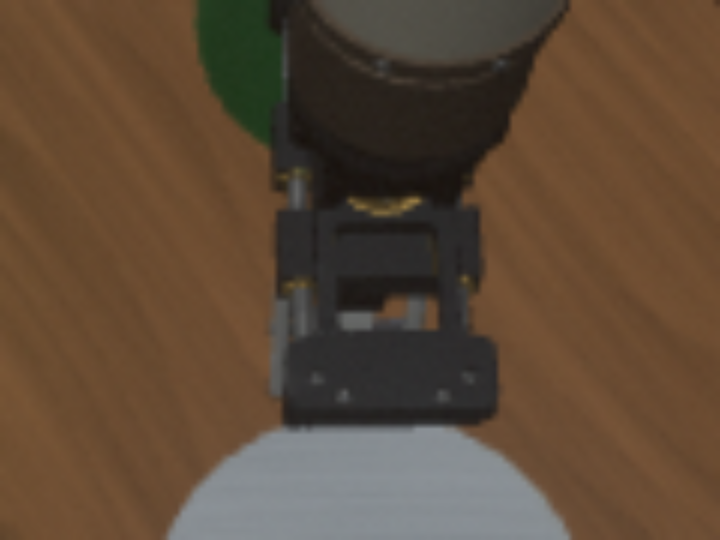

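```bash
python3 -m inch '[{"jaw":255,"x":-0.15,"y":-0.22,"z":0.07,"ax":0,"ay":0,"az":0},{"jaw":255,"x":-0.13,"y":-0.2,"z":0,"ax":0,"ay":0,"az":0}]'; python3 - <<'E'
from station import *
import cv2
import numpy as np
for n in ("scene","top"): cv2.imwrite(f"pics/{n}6.png",capture(n)[:,:,::-1])
s=sense();print(s['tcp_pos'],s['gripper_width'],s['wrist_force'], (s['tcp_pos'][:2]-[.546,-.152])@[.551,.834])
a=cv2.imread("pics/scene6.png")[110:200,240:360]; cv2.imwrite("pics/s6.png",cv2.resize(a,(720,540)))
E
```

```text
time_s: 4.15
tcp_pos: [0.6108, -0.0551, 0.2027]
ee_rot: [[0.838, -0.545, 0.01], [-0.545, -0.838, 0.001], [0.008, -0.007, -1.0]]
wrist_force: [1.1, 2.3, -0.5]
gripper_width: 0.077
[ 0.61022663 -0.05608682  0.20257227] 0.0777994051990152 [-0.10135318  1.24967799  3.41930522] 0.11538046094669441
```

View pics/s6.png

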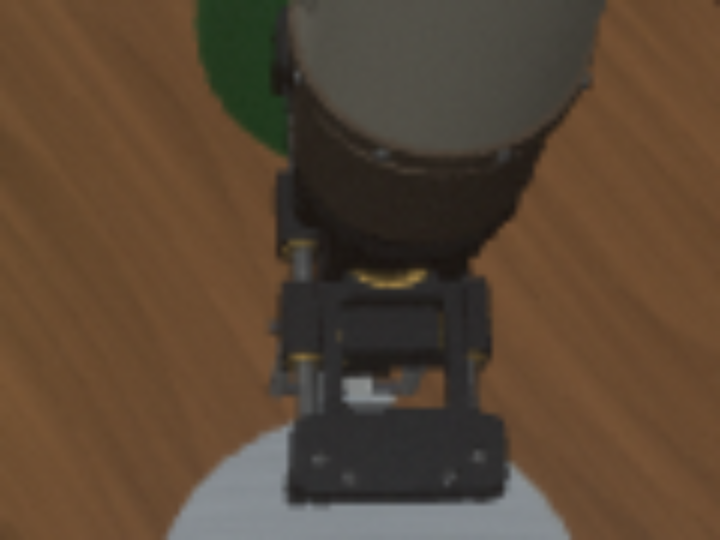

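```bash
python3 -m inch '[{"jaw":255,"x":-0.03,"y":-0.05,"z":-0.02,"ax":0,"ay":0,"az":0},{"jaw":215,"x":0,"y":0,"z":0,"ax":0,"ay":0,"az":0},{"jaw":215,"x":0,"y":0,"z":0,"ax":0,"ay":0,"az":0},{"jaw":215,"x":0,"y":0,"z":0.3,"ax":0,"ay":0,"az":0},{"jaw":215,"x":0,"y":0,"z":0.6,"ax":0,"ay":0,"az":0}]'; python3 - <<'E'
from station import *
import cv2
import numpy as np
for n in ("scene","top"): cv2.imwrite(f"pics/{n}7.png",capture(n)[:,:,::-1])
s=sense();print(s['tcp_pos'],s['gripper_width'],s['wrist_force'], (s['tcp_pos'][:2]-[.546,-.152])@[.551,.834])
a=cv2.imread("pics/scene7.png")[110:200,240:360]; cv2.imwrite("pics/s7.png",cv2.resize(a,(720,540)))
E
```

```text
time_s: 4.88
tcp_pos: [0.6043, -0.0603, 0.251]
ee_rot: [[0.838, -0.546, -0.007], [-0.546, -0.838, -0.003], [-0.004, 0.006, -1.0]]
wrist_force: [0.9, 0.2, 0.5]
gripper_width: 0.155
[ 0.60749773 -0.06045732  0.25650837] 0.1620809767686805 [0.33409631 0.36758393 0.7788523 ] 0.11023184193577489
```

View pics/s7.png

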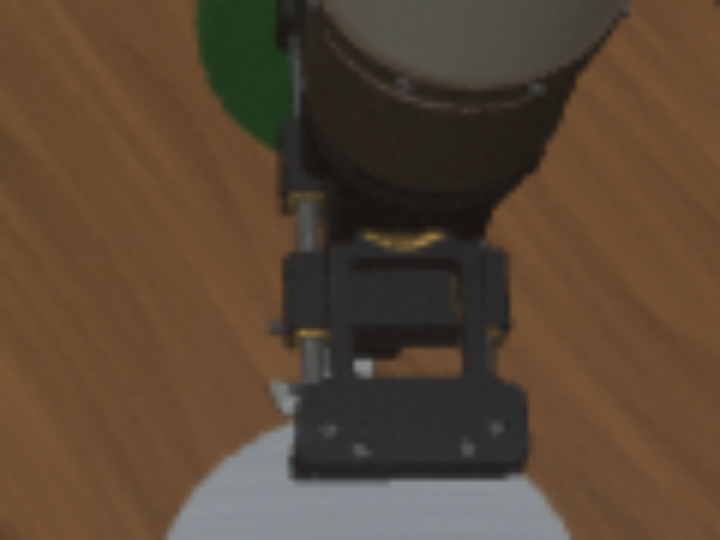

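```bash
python3 -m inch '[{"jaw":255,"x":0.2,"y":0.3,"z":0.5,"ax":0,"ay":0,"az":-0.9},{"jaw":255,"x":0.2,"y":0.3,"z":0.3,"ax":0,"ay":0,"az":-1},{"jaw":255,"x":0.2,"y":0.3,"z":0.3,"ax":0,"ay":0,"az":-1},{"jaw":255,"x":0.2,"y":0.3,"z":0,"ax":0,"ay":0,"az":-1},{"jaw":255,"x":0,"y":0,"z":0,"ax":0,"ay":0,"az":-1},{"jaw":255,"x":0,"y":0,"z":0,"ax":0,"ay":0,"az":-1},{"jaw":255,"x":0,"y":0,"z":0,"ax":0,"ay":0,"az":-1},{"jaw":255,"x":0,"y":0,"z":0,"ax":0,"ay":0,"az":-1},{"jaw":255,"x":0,"y":0,"z":0,"ax":0,"ay":0,"az":-0.9}]'; python3 - <<'E'
from station import *
import cv2
import numpy as np
for n in ("scene","top"): cv2.imwrite(f"pics/{n}8.png",capture(n)[:,:,::-1])
s=sense();print(s['tcp_pos'],s['ee_rot'],s['wrist_force'],s['joints'], (s['tcp_pos'][:2]-[.546,-.152])@[.551,.834])
a=cv2.imread("pics/scene8.png")[110:200,240:360]; cv2.imwrite("pics/s8.png",cv2.resize(a,(720,540)))
a=cv2.imread("pics/top8.png")[100:220,210:370]; cv2.imwrite("pics/t8.png",cv2.resize(a,(720,540)))
E
```

```text
time_s: 6.1
tcp_pos: [0.6538, 0.0135, 0.3143]
ee_rot: [[-0.559, -0.829, -0.019], [-0.829, 0.559, 0.002], [0.009, 0.017, -1.0]]
wrist_force: [0.0, -0.2, 0.4]
gripper_width: 0.006
[0.65377416 0.01344714 0.31424348] [[-0.55463151 -0.83188169 -0.01888748]
 [-0.83204709  0.55470228  0.00173968]
 [ 0.00902972  0.01668016 -0.9998201 ]] [ 0.63532684 -0.1088618  -0.94090011] [ 15.13988296  23.18690454  15.26060812  -0.38162784 -83.09250988
 -48.78182742] 0.19736647243852584
```

View pics/s8.png

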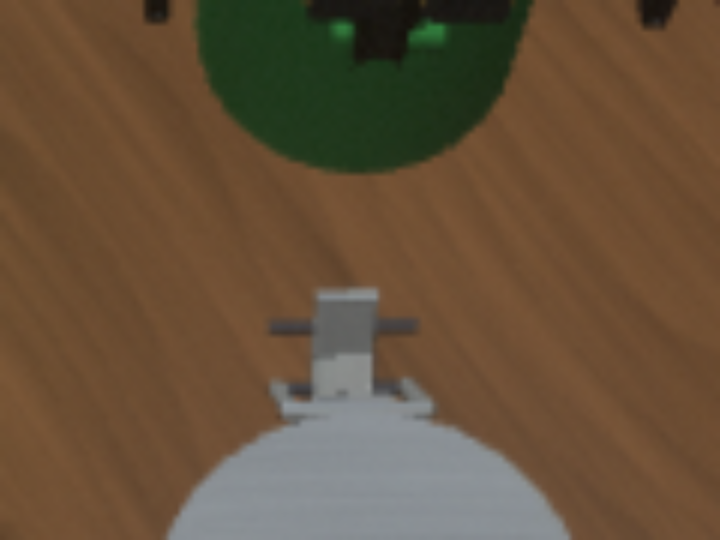

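View pics/t8.png

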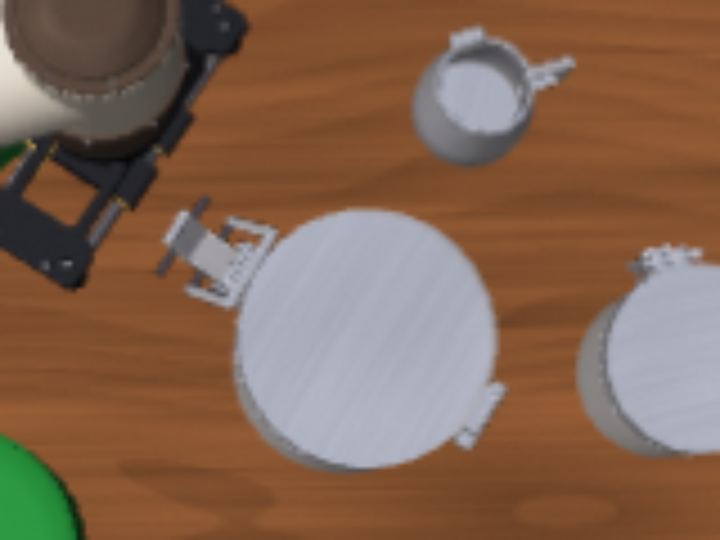

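```bash
cat > path.py <<'E'
from h import *
T=np.radians(25); ax=np.array([np.sin(T),np.cos(T)]); ix=np.array([-np.cos(T),np.sin(T)]) # up axis, inward axis
def tcp(th,s=.008,w=.0095):
    e=-np.pi/2+np.radians(25)+th; d=np.array([np.cos(e),np.sin(e)]); n=np.array([-np.sin(e),np.cos(e)])
    tp=tip(th); P=tp-s*d+.0025*n
    # tab as dense points of the section; finger = |x|<w, y>0
    L=[tp-a*d+b*n for a in np.linspace(0,.028,57) for b in (-.0025,0,.0025)]
    lo=None
    for h in np.arange(.03,-.001,-.00025):
        c=P+h*n
        if any(abs((q-c)@ix)<w and (q-c)@ax>0 for q in L) or any( 0<(tp-(c+k*w*ix))@d<.028 and ((c+k*w*ix)-tp)@n<.0025 for k in(-1,1)): return c
    return c
for th in (1.93,1.75,1.57,1.4,1.2,1.0,.8,.6,.4,.24,.1,0,-.1):
    c=tcp(th); w=W((.546,-.152,-2.1545),*c); print(th,c.round(4),w.round(4),tip(th).round(4))
E
python3 path.py
```

```text
1.93 [0.142  0.1694] [ 0.6242 -0.0336  0.1694] [0.1556 0.1673]
1.75 [0.1483 0.1616] [ 0.6277 -0.0282  0.1616] [0.1609 0.1577]
1.57 [0.153  0.1527] [ 0.6303 -0.0243  0.1527] [0.1644 0.1473]
1.4 [0.156  0.1431] [ 0.632  -0.0218  0.1431] [0.166 0.137]
1.2 [0.1571 0.131 ] [ 0.6326 -0.0209  0.131 ] [0.1655 0.1248]
1.0 [0.1554 0.1187] [ 0.6317 -0.0223  0.1187] [0.1627 0.1129]
0.8 [0.1511 0.1076] [ 0.6293 -0.0259  0.1076] [0.1576 0.1019]
0.6 [0.1451 0.0989] [ 0.626  -0.0309  0.0989] [0.1503 0.092 ]
0.4 [0.1389 0.0931] [ 0.6225 -0.0361  0.0931] [0.1413 0.0839]
0.24 [0.1331 0.089 ] [ 0.6193 -0.041   0.089 ] [0.133  0.0787]
0.1 [0.1277 0.0862] [ 0.6164 -0.0454  0.0862] [0.1252 0.0753]
0 [0.1236 0.0844] [ 0.6141 -0.0488  0.0844] [0.1193 0.0736]
-0.1 [0.1194 0.0831] [ 0.6118 -0.0524  0.0831] [0.1133 0.0725]
```

```bash
python3 -m inch '[{"jaw":255,"x":0.1,"y":0.15,"z":0,"ax":-0.75,"ay":0.4,"az":0},{"jaw":255,"x":0,"y":0,"z":0,"ax":-0.75,"ay":0.45,"az":0},{"jaw":255,"x":0,"y":0,"z":0,"ax":-0.7,"ay":0.4,"az":0},{"jaw":255,"x":0,"y":0,"z":0,"ax":0,"ay":0,"az":0}]'
```

```text
time_s: 6.7
tcp_pos: [0.6596, 0.0215, 0.3129]
ee_rot: [[-0.491, -0.838, -0.237], [-0.746, 0.545, -0.382], [0.45, -0.011, -0.893]]
wrist_force: [-0.0, -0.7, 0.3]
gripper_width: 0.009
```

```bash
python3 -m inch '[{"jaw":255,"x":-0.2,"y":-0.3,"z":-0.6,"ax":0,"ay":0,"az":0},{"jaw":255,"x":-0.2,"y":-0.3,"z":-0.7,"ax":0,"ay":0,"az":0},{"jaw":255,"x":-0.15,"y":-0.25,"z":-0.4,"ax":0,"ay":0,"az":0},{"jaw":255,"x":0,"y":0,"z":0,"ax":0,"ay":0,"az":0}]'; python3 - <<'E'
from station import *
import cv2
import numpy as np
for n in ("scene","top"): cv2.imwrite(f"pics/{n}9.png",capture(n)[:,:,::-1])
s=sense();print(s['tcp_pos'],s['wrist_force'], (s['tcp_pos'][:2]-[.546,-.152])@[.551,.834],(s['tcp_pos'][:2]-[.546,-.152])@[.834,-.551])
a=cv2.imread("pics/scene9.png")[110:200,240:360]; cv2.imwrite("pics/s9.png",cv2.resize(a,(720,540)))
E
```

```text
time_s: 7.2
tcp_pos: [0.6256, -0.0315, 0.2095]
ee_rot: [[-0.488, -0.842, -0.232], [-0.752, 0.54, -0.378], [0.443, -0.01, -0.896]]
wrist_force: [0.3, 0.8, 0.6]
gripper_width: 0.002
[ 0.62777609 -0.03032217  0.21175596] [0.32541153 0.11305177 1.50514608] 0.14653793626089917 0.0011567715507835574
```

View pics/s9.png

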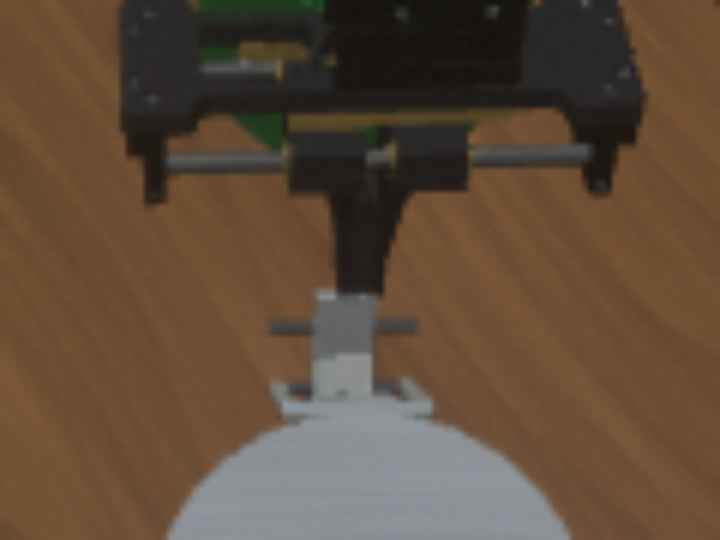

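```bash
python3 -m inch '[{"jaw":255,"x":0,"y":0,"z":-0.6,"ax":0,"ay":0,"az":0},{"jaw":255,"x":0,"y":0.02,"z":-0.2,"ax":0,"ay":0,"az":0},{"jaw":255,"x":0.03,"y":0.05,"z":-0.15,"ax":0,"ay":0,"az":0},{"jaw":255,"x":0.03,"y":0.05,"z":-0.15,"ax":0,"ay":0,"az":0}]'; cat > look.py <<'E'
import sys
from station import *
import cv2
import numpy as np
k=sys.argv[1]
ims=[]
for n,(y,x) in (("scene",(110,240)),("top",(115,215))):
    a=capture(n)[:,:,::-1]; cv2.imwrite(f"pics/{n}{k}.png",a)
    ims.append(cv2.resize(a[y:y+100,x:x+80],(400,500)))
cv2.imwrite(f"pics/v{k}.png",np.hstack(ims))
s=sense();print(s['tcp_pos'],s['ee_rot'][:,2],s['wrist_force'], (s['tcp_pos'][:2]-[.546,-.152])@[.551,.834],(s['tcp_pos'][:2]-[.546,-.152])@[.834,-.551])
E
python3 look.py 10
```

```text
time_s: 7.8
tcp_pos: [0.6407, -0.0169, 0.1548]
ee_rot: [[-0.494, -0.846, -0.201], [-0.76, 0.533, -0.372], [0.421, -0.031, -0.906]]
wrist_force: [-0.4, 0.0, 0.5]
gripper_width: 0.003
[ 0.64031216 -0.01696036  0.15346082] [-0.20207041 -0.37206919 -0.90594264] [ 1.01749171  0.64877749 -0.07682899] 0.16458905974001228 0.004249497904008926
```

View pics/v10.png

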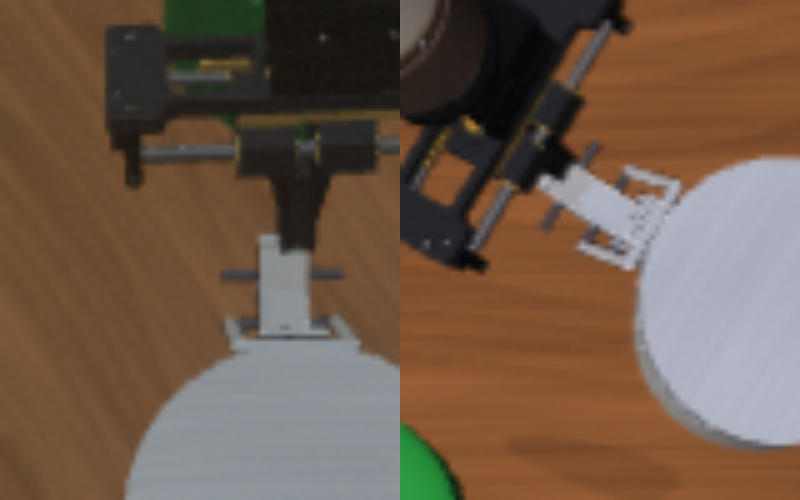

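```bash
python3 -m inch '[{"jaw":255,"x":0,"y":0,"z":0.2,"ax":0,"ay":0,"az":0},{"jaw":255,"x":-0.15,"y":-0.1,"z":0,"ax":-0.05,"ay":0.15,"az":0},{"jaw":255,"x":0,"y":0,"z":0,"ax":0,"ay":0,"az":0}]'; python3 look.py 11
```

```text
time_s: 8.28
tcp_pos: [0.6306, -0.0241, 0.1667]
ee_rot: [[-0.482, -0.846, -0.228], [-0.756, 0.533, -0.38], [0.443, -0.011, -0.896]]
wrist_force: [0.3, 0.9, -0.0]
gripper_width: 0.005
[ 0.63124545 -0.02380547  0.16697179] [-0.22635319 -0.38050898 -0.89664773] [ 0.22037104  0.14245119 -0.71342814] 0.15388447799146254 0.00045952364210005394
```

View pics/v11.png

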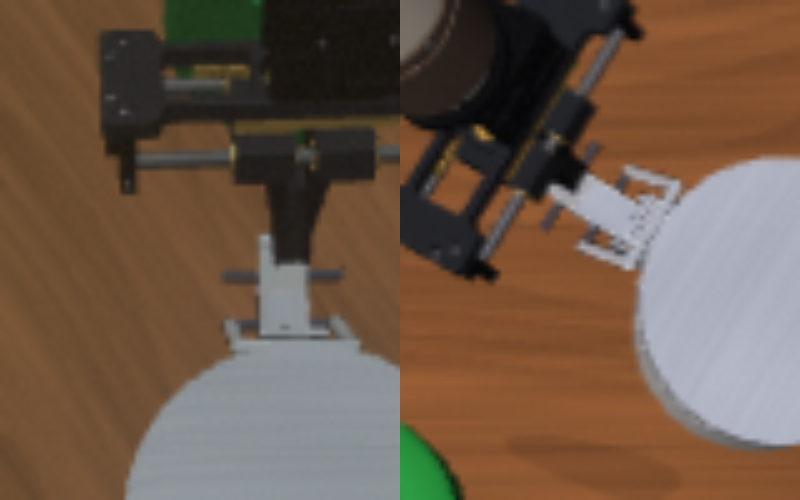

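```bash
python3 -m inch '[{"jaw":255,"x":0,"y":0,"z":-0.2,"ax":0,"ay":0,"az":0},{"jaw":255,"x":0,"y":0,"z":-0.2,"ax":0,"ay":0,"az":0},{"jaw":255,"x":0,"y":0,"z":-0.2,"ax":0,"ay":0,"az":0}]'; python3 look.py 12
```

```text
time_s: 8.75
tcp_pos: [0.6316, -0.0238, 0.1295]
ee_rot: [[-0.483, -0.846, -0.225], [-0.756, 0.532, -0.38], [0.442, -0.014, -0.897]]
wrist_force: [-0.6, 0.1, 0.7]
gripper_width: 0.007
[ 0.63051658 -0.02396763  0.12809102] [-0.22826476 -0.38064273 -0.89610619] [ 0.61801367 -0.20304082 -0.13961864] 0.15334763411117078 -5.901136713005883e-05
```

View pics/v12.png

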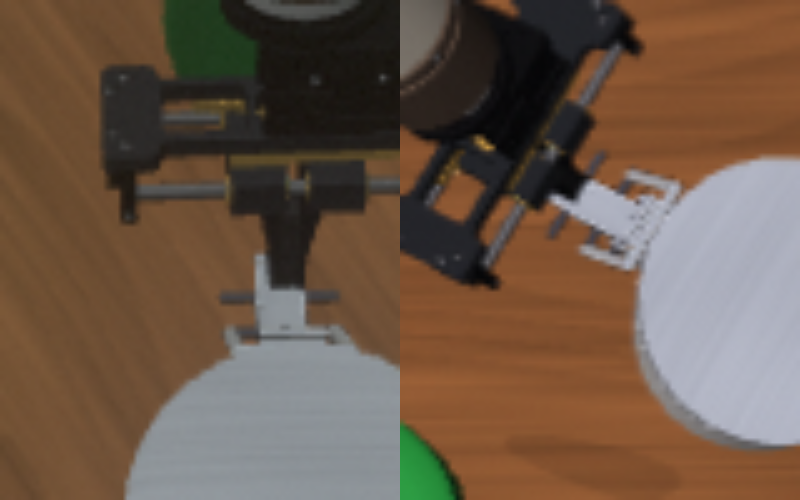

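```bash
python3 -m inch '[{"jaw":255,"x":-0.01,"y":-0.01,"z":-0.18,"ax":0,"ay":0,"az":0},{"jaw":255,"x":-0.02,"y":-0.02,"z":-0.17,"ax":0,"ay":0,"az":0},{"jaw":255,"x":0,"y":0,"z":0,"ax":0,"ay":0,"az":0}]'; python3 look.py 13
```

```text
time_s: 9.22
tcp_pos: [0.6289, -0.0269, 0.1074]
ee_rot: [[-0.481, -0.846, -0.228], [-0.755, 0.533, -0.383], [0.446, -0.012, -0.895]]
wrist_force: [0.5, 0.6, 2.8]
gripper_width: 0.004
[ 0.62910692 -0.02660448  0.10797646] [-0.2274256  -0.38274781 -0.89542265] [0.00249305 0.26467203 2.14652579] 0.15037177316387942 0.000218238139587324
```

View pics/v13.png

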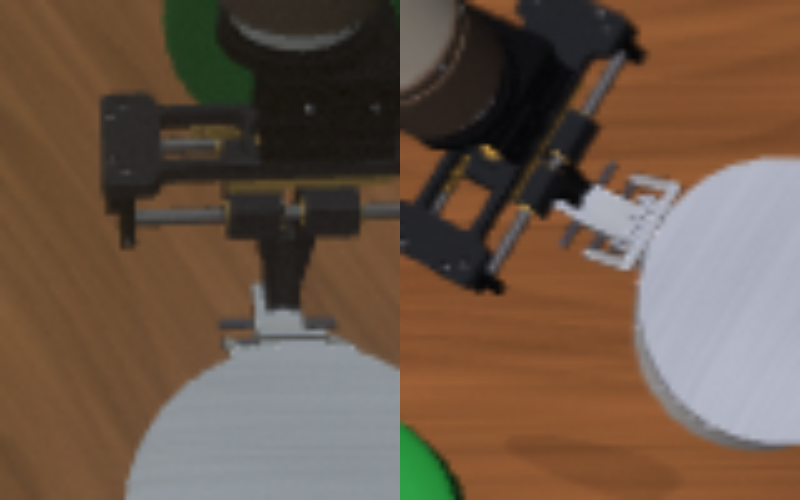

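```bash
python3 -m inch '[{"jaw":255,"x":-0.05,"y":-0.075,"z":-0.16,"ax":0,"ay":0,"az":0},{"jaw":255,"x":-0.06,"y":-0.09,"z":-0.12,"ax":0,"ay":0,"az":0}]'; python3 look.py 14
```

```text
time_s: 9.57
tcp_pos: [0.6237, -0.0362, 0.0935]
ee_rot: [[-0.482, -0.847, -0.224], [-0.755, 0.531, -0.384], [0.444, -0.016, -0.896]]
wrist_force: [-0.7, 0.2, 3.2]
gripper_width: 0.01
[ 0.62285893 -0.03639785  0.0922159 ] [-0.22567294 -0.38280488 -0.89584158] [ 0.01731203 -0.02641699  1.58618256] 0.1387614657016203 0.0004035655482456886
```

View pics/v14.png

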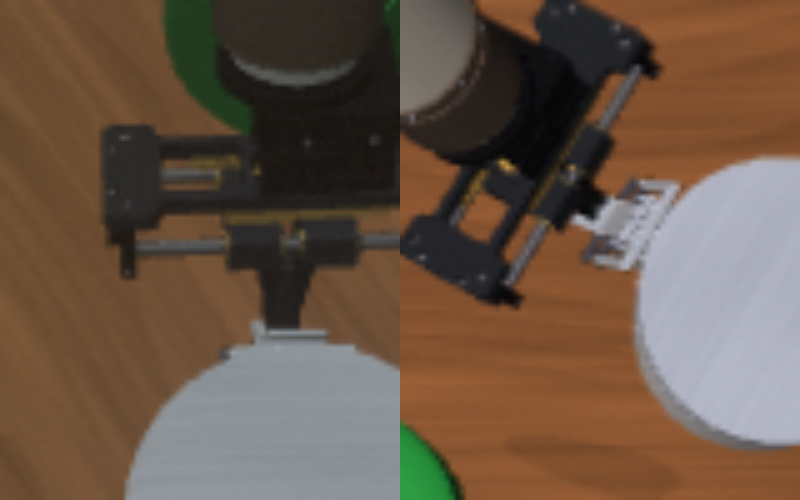

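```bash
python3 - <<'E'
from h import *
p=(.546,-.152,-2.1545)
a=cv2.imread("pics/top14.png")[140:180,240:295]; S=13
a=cv2.resize(a,None,fx=S,fy=S,interpolation=cv2.INTER_CUBIC)
def mk(o,z,l,c):
    u=(proj("top",W(p,o,z,l))[0]-[240,140]+.5)*S; cv2.circle(a,tuple(int(v) for v in u),4,c,-1)
for l in(-.028,.028): mk(.094,.180,l,(0,0,255))      # seat
for l in(-.028,.028): mk(.105,.180,l,(255,0,0))  # outside lip
for l in(-.028,.028): mk(*pin(.4),l,(0,255,0))
cv2.imwrite("pics/z14.png",a)
E
```

```text
(no output)
```

View pics/z14.png

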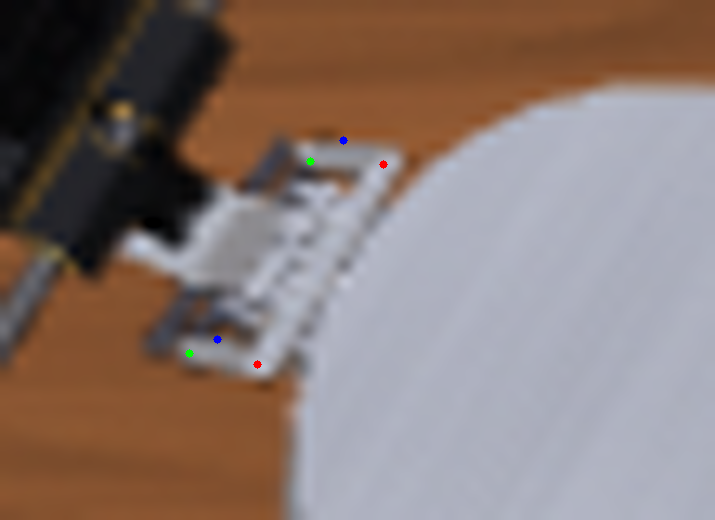

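The bar corners line up with the predicted seat (red dots), so the bail is behind the lip. I'll keep pressing.

```bash
python3 -m inch '[{"jaw":255,"x":-0.08,"y":-0.12,"z":-0.06,"ax":0,"ay":0,"az":0},{"jaw":255,"x":-0.08,"y":-0.12,"z":-0.04,"ax":0,"ay":0,"az":0}]'; python3 look.py 15
```

```text
time_s: 9.93
tcp_pos: [0.615, -0.0488, 0.0857]
ee_rot: [[-0.483, -0.847, -0.22], [-0.758, 0.531, -0.379], [0.438, -0.017, -0.899]]
wrist_force: [-0.3, 21.2, 11.5]
gripper_width: 0.005
[ 0.61514173 -0.04825662  0.08615179] [-0.21876875 -0.37839152 -0.89942209] [1.45110796 7.06312946 1.51552999] 0.12461907295181256 0.0005016005277369678
```

View pics/v15.png

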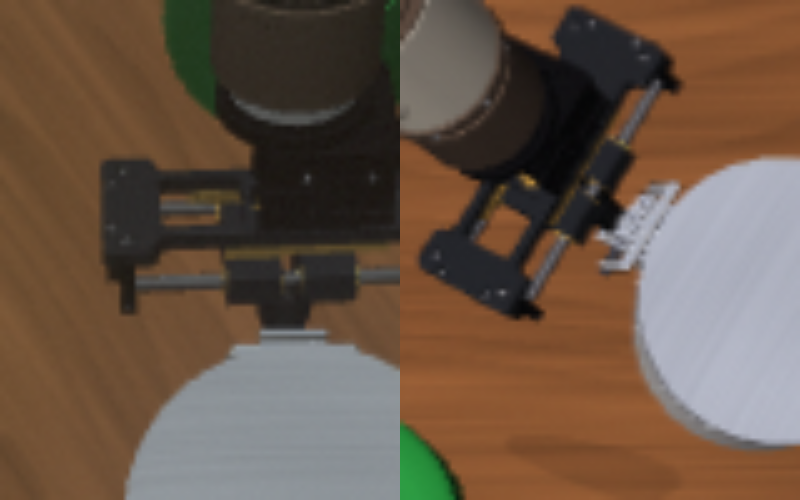

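```bash
python3 -m inch '[{"jaw":255,"x":-0.07,"y":-0.1,"z":-0.02,"ax":0,"ay":0,"az":0},{"jaw":255,"x":-0.07,"y":-0.1,"z":-0.02,"ax":0,"ay":0,"az":0}]'; python3 look.py 16
```

```text
time_s: 10.28
tcp_pos: [0.6153, -0.049, 0.0861]
ee_rot: [[-0.489, -0.851, -0.193], [-0.769, 0.525, -0.364], [0.411, -0.03, -0.911]]
wrist_force: [-0.2, 23.6, 9.8]
gripper_width: 0.006
[ 0.61524762 -0.04889395  0.08615877] [-0.19246366 -0.36413385 -0.91124326] [ 1.08242614 21.14949676  7.54712769] 0.12414587961414865 0.0009410824987060344
```

It's on the stop: about 24 N and no further motion. I'll back off and check that it holds by itself.

```bash
python3 -m inch '[{"jaw":255,"x":0.15,"y":0.22,"z":0.1,"ax":0,"ay":0,"az":0},{"jaw":255,"x":0.2,"y":0.3,"z":0.5,"ax":0,"ay":0,"az":0},{"jaw":255,"x":0.15,"y":0.2,"z":0.8,"ax":0,"ay":0,"az":0},{"jaw":255,"x":0.15,"y":0.2,"z":0.9,"ax":0,"ay":0,"az":0},{"jaw":255,"x":0,"y":0,"z":0.9,"ax":0,"ay":0,"az":0},{"jaw":255,"x":-0.5,"y":0.5,"z":0.6,"ax":0,"ay":0,"az":0},{"jaw":255,"x":-0.6,"y":0.7,"z":0,"ax":0,"ay":0,"az":0},{"jaw":255,"x":-0.6,"y":0.7,"z":0,"ax":0,"ay":0,"az":0},{"jaw":255,"x":-0.6,"y":0.7,"z":0,"ax":0,"ay":0,"az":0},{"jaw":255,"x":0,"y":0,"z":0,"ax":0,"ay":0,"az":0}]'; python3 look.py 17; python3 - <<'E'
from h import *
p=(.546,-.152,-2.1545)
out=[]
for n,(y,x) in (("top",(140,235)),("scene",(140,270))):
    a=cv2.imread(f"pics/{n}17.png")[y:y+45,x:x+60]; S=6.6
    a=cv2.resize(a,None,fx=S,fy=S,interpolation=cv2.INTER_CUBIC); b=a.copy()
    def mk(o,z,l,c):
        u=(proj(n,W(p,o,z,l))[0]-[x,y]+.5)*S; cv2.circle(b,tuple(int(v) for v in u),3,c,-1)
    for l in(-.028,.028): mk(.094,.178,l,(0,0,255))
    for l in(-.013,.013): mk(*tip(0),l,(0,255,0)); mk(*tip(.3),l,(255,0,0))
    out.append(np.hstack([a,b]))
cv2.imwrite("pics/z17.png",np.vstack(out))
E
```

```text
time_s: 11.62
tcp_pos: [0.5084, 0.1655, 0.3158]
ee_rot: [[-0.489, -0.849, -0.2], [-0.769, 0.528, -0.36], [0.411, -0.022, -0.911]]
wrist_force: [0.1, -1.5, -0.2]
gripper_width: 0.006
[0.50983627 0.16360311 0.31545031] [-0.20133826 -0.36007095 -0.91094007] [0.30359418 0.10011437 0.6241822 ] 0.24328678090547431 -0.20405786467049317
```

View pics/z17.png

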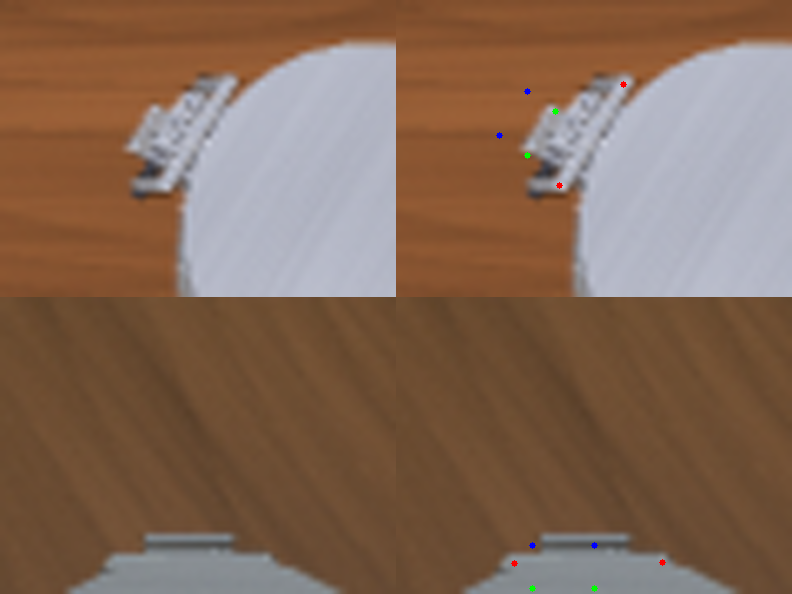

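View pics/top17.png

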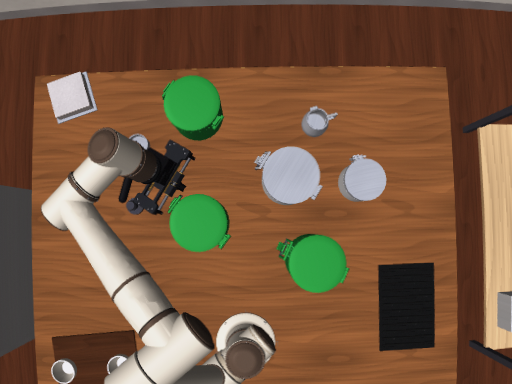

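The lever tip sits at the shut prediction (green dots) and the bar at the seat (red dots). It stayed put for about 1 s after release, and the arm is clear of everything.

```bash
python3 -c "
from station import *
print(finish_job())"
```

```text
the job is handed in; nothing more can be done
None
```

The tall white canister's lid is clamped shut and the job is handed in at about 11.7 s of the 45 s allowed; no verdict was reported.

- **What I did:** I gripped the bail's bar from above, swung it past upright onto the lid, and let it go. Then I pressed the lever down with the closed fingers, tilted about 25°, until it hit its stop at about 24 N.
- **Slip on the way:** early in the press the fingers drifted about 12 mm outward along the tab. I lifted, moved back and carried on.
- **Bail:** halfway down, the top view showed the bar's corners on the predicted seat, behind the lip. After release they were still there.
- **Lever:** after I backed off, its tip stayed on the position predicted for shut (lever angle about 0) for about 1 s. The scene camera could not confirm this, because the lid hides the shut lever from it.
- **Lid:** I did not measure the lid angle directly. I inferred that it is down from the seated bar and the shut lever.
- **Other things:** in the last pictures the pitcher stands where it was. The arm hid most of the portafilter and all of the tamper, but the tool passed over that area only at about 0.22 to 0.33 m and felt no contact.

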